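# Gauge the marked wardrobe offcut

### The job

One of the three offcuts on the grey mat has the carpenter's pencil lying in front of it: lay that offcut flat in the middle of the dark stone slab, then pick up the bridge gauge by its sleeve and lower it gently over the offcut so that both legs stand fully on the slab and the sprung foot rests on the offcut, reading its height. Leave the gauge standing there, and leave everything else where it lies.

Things in the scene. Friction and masses are not known exactly. Their poses are not given: they have to be found in the camera images.
- slab: fixed near-black stone reference slab, 190 (x) by 170 (y) by 20 mm thick; origin at the centre of its UNDERSIDE on the table, so its top is 20 mm higher. Its position and yaw vary
- mat: fixed stiff grey bench mat, 210 (x) by 350 (y) by 3 mm thick, origin at the centre of its underside. The three offcuts lie in a row along its y, 115 mm apart, long axes roughly along its x; the little things lie about 90 mm nearer the robot (mat -x), one directly in front of each offcut
- strip: loose flat oak edging strip, 110 (x) by 28 (y) by 12 mm high, 50 g or so; origin at the centre of its underside, z up
- rail: loose offcut of aluminium oval coat rail lying flat, 100 long (x) by 32 wide (y, rounded sides) by 20 mm high, its flat crown 12 mm wide in y; about 100 g; origin at the centre of its underside, z up
- block: loose oak block, 65 (x) by 40 (y) by 30 mm high, about 70 g; origin at the centre of its underside, z up
- pencil: loose flat carpenter's pencil stub of light wood, 92 long (y) by 12 wide by 8 mm high, lying across in front of one offcut; origin at about its middle, underside. It marks the offcut to be gauged: that one is about 90 mm away, the others at least 130 mm
- hinge: loose steel concealed-cupboard hinge, about 46 by 77 by 12 mm, lying in front of another offcut; origin at its middle, underside. Bystander
- key: loose flat steel key, 24 by 66 by 5 mm, lying in front of the third offcut; origin at its middle, underside. Bystander
- gauge: loose bridge gauge, about 530 g, on the table. Two dark steel legs (60 in x, 13 in y, 50 mm high) at y = +-53.5 mm, clear gap 94 mm, open along x; crossbar over them (120 mm in y), its top at 59 mm; on its middle an aluminium sleeve 28 by 28 mm square, 59 to 115 mm high, to hold it by (pads at about 95 mm). Origin: centre of the plane of the soles, z up
- foot (a joint): the gauge's sprung foot, a steel button 14 mm across on the gauge's axis. 0 = fully down, level with the soles; grows as it is pushed up, to 0.040 m. With the gauge standing on the same surface as a part under its foot, it reads the part's height in m. Light spring: 0.5 N at 0, 1.4 N at 30 mm. A pointer tab on the sleeve's x faces rises with it
- foot_tip (a point): centre of the underside of the gauge's foot
- screwdriver: loose screwdriver lying on the table near the robot; origin at the middle of its underside. Bystander
- mug: loose white mug, 80 mm across, 90 mm high, on the far side of the table; origin under its centre. Bystander
- roll: loose roll of edging tape lying flat, 90 mm across, 24 mm high, beyond the slab; origin under its centre. Bystander

How it is judged:
By the outcome, as a careful person would: the job done as asked, in the order asked, and still so for the second after the job is handed in, with the robot touching nothing.
It also fails if it takes over 56 s, if anything falls off the work surface, if the arm or the gripper's body presses on something with over 40 N, if the wrist force passes 120 N, or if a joint passes its speed limit or range.

### The arm

A 6-joint arm with a two-finger parallel gripper is mounted at the origin on the work surface. World frame = base frame: x ahead of the robot, y to its left, z up, the work surface at z = 0. Lengths are in m, angles in rad, forces in N, time in s.
With the tool pointing down it reaches from about 0.35 to 0.775 m from the base axis. Payload 5.5 kg.
Tool frame: the origin (TCP) lies on the centre line of the jaws, within the pads' length; the fingertips stand 11 mm ahead of it and the grasp point (between the pads) lies 8 mm behind it; z points along the fingers, y is the line along which they close (so a half turn about z gives the same grasp; the last joint's range is limited). The gripper opens to 85 mm and grips with 20 to 120 N. Pads are 22 mm wide; open, the fingers measure 114 mm over their backs; the gripper's body (76 mm by 85 mm) begins 54 mm behind the grasp point. The pads swing forward as they close: fully open they stand 13 mm farther back than shut.
Start: joints at [1.136, 0.313, 0.046, 1.304, 0, 1.431], TCP at [0.167, 0.55, 0.242] pointing down, gripper open.
Joint ranges: [-2.76, 2.76], [-0.86, 1.69], [-1.03, 1.26], [-2.2, 2.34], [-1.47, 1.5], [-3.14, 3.14]. Speed limits (rad/s): [2.57, 2.57, 3.14, 3.14, 3.14, 3.14].

### API

Orientations are given as a unit quaternion [w, x, y, z].
In Python, from workcell import env, viewer, order, models gives the robot as it stands.
- The arm moves only by the tool drive_tool, never from a script. Its argument "series" is a list that holds one entry, the list of rows, each a list of 6 numbers: the shift along the tool's x, y, z each as a share of 120 mm, from -1 to 1, then the turn, a rotation vector about the tool's x, y, z each as a share of 180 degrees, from -1 to 1. A call has 1 to 20 rows; each row shifts and turns the commanded pose from where the row before left it, along the tool's axes as they then stand; what a row does not reach is not made up. A row lasts 1/8 s, in which the tool goes at most 62.5 mm and 10.7 degrees, less where a joint would pass 70% of its speed; a pose out of reach is approached as far as the arm can. A call with a number of a shift or a turn outside -1 to 1 is refused whole. A call with a gripper value outside its range is refused whole. "jaw" is the opening, from -1 (shut) to 1 (fully open), set as the call begins (left out, the last holds). The fingers move at their own pace and stop on an object; "grip_force" is the grip in N (left out, the last holds). Time passes only in rows, so rows that do not move let the fingers close. It gives the time, the measured TCP pose, the force, the opening and the grip force at its end, in the units of the state.
- env.get_state(): the state, without advancing time (a new reading comes with each control period).
- viewer.read_camera(name): name is "side" or "top"; returns the picture (384x512x3 uint8, red, green, blue); there is no depth.
- viewer.camera_info(name): a dict with "intrinsics" (3x3 intrinsics, pixels), "R" (3x3) and "t" (3): a world point X has camera coordinates R X + t. Camera axes: x right, y down, z forward; pixel columns grow to the right and rows downward; lengths in m; the calibration is good to about 2 mm. A picture is of the moment at which its call begins. camera_info takes no time and is no camera call.
- order.hand_in(): hands the job in; it is judged then, once.
Trained networks look in the newest picture that a camera, given by its name, has taken for a name from the list of things; names that differ only in an ending like _2 or _b are one class to them, and where a whole thing is asked for, a point or a joint stands for the part that bears it (a point fixed in the world has none). Each returns a list of dicts, best first, with "score" (0 to 1); they miss things now and then, are a little off and sometimes report something else, mostly with a low value. They report only what shows in the picture. A call takes as long as a camera call.
- models.silhouettes(label, camera): "region" (384x512 bool, what is visible of it) and "location" ([column, row] in pixels, amid what is visible of it).
The state is a dict: "clock": time; "joint_pos": joint angles; "qvel": joint speeds; "tau": joint torques, N m; "tcp_pos": TCP position; "orientation": TCP orientation; "wrist_force": force on the tool from outside, world axes, zero at the start; "ft_torque": the same for the moment, N m; "finger_gap": finger opening in m; "grip_force": force on a finger pad.
Only numpy, scipy, OpenCV 4.12 (cv2) and the standard library are available. Lean on these libraries where they do the work, as an engineer would, in place of code of your own. Each camera call takes 0.05 s, during which the arm holds its last target. There are 200 camera calls.

## Working session

There is one attempt and no reset: what is moved stays moved. The work goes in short steps, Python scripts to look and compute and a tool call to move; the robot and the scene stay as the last step left them, time stands still between calls to the robot, and variables do not carry over. Pictures are saved under pics/ and viewed, at most 10 in all, crops included, and the job is handed in when it is done.

Besides the shell and the picture viewer there is one more tool, called after "Call:" as name([rows], argument=value, ...), one row to a line, values as JSON. drive_tool: Moves the arm, as the interface text tells. Its arguments: {"type":"object","properties":{"series":{"type":"array"},"jaw":{"type":"number"},"grip_force":{"type":"number"}},"required":["series"]}

```bash
mkdir -p pics; cat > h.py <<'E'
import numpy as np, cv2
from workcell import env, viewer, order, models
def ray(cam,uv):
    c=viewer.camera_info(cam);K=np.array(c["intrinsics"]);R=np.array(c["R"]);t=np.array(c["t"])
    d=R.T@np.linalg.inv(K)@np.array([uv[0],uv[1],1.]);return -R.T@t,d
def onz(cam,uv,z):
    o,d=ray(cam,uv);return (o+d*(z-o[2])/d[2])
def proj(cam,X):
    c=viewer.camera_info(cam);p=np.array(c["intrinsics"])@(np.array(c["R"])@np.array(X)+np.array(c["t"]));return p[:2]/p[2]
def snap(cam,name):
    im=viewer.read_camera(cam);cv2.imwrite(f"pics/{name}.png",im[:,:,::-1]);return im
def rect(region,cam,z):
    cs,_=cv2.findContours(region.astype(np.uint8),cv2.RETR_EXTERNAL,cv2.CHAIN_APPROX_NONE)
    c=max(cs,key=cv2.contourArea)[:,0,:]
    P=np.array([onz(cam,p,z)[:2] for p in c])*1000
    (cx,cy),(w,h),a=cv2.minAreaRect(P.astype(np.float32))
    return np.round([cx,cy,w,h,a],1)
E
cat > a.py <<'E'
from h import *
np.set_printoptions(suppress=True,precision=4)
for c in("top","side"):
    im=snap(c,c+"0"); o,_=ray(c,(0,0)); print(c,o)
Z=dict(slab=.02,mat=.003,strip=.015,rail=.023,block=.033,pencil=.011,hinge=.01,key=.008,gauge=.059,screwdriver=.01,mug=.09,roll=.024)
for n,z in Z.items():
    for r in models.silhouettes(n,"top")[:2]:
        print(n,round(r["score"],2),np.round(r["location"]),r["region"].sum(),rect(r["region"],"top",z))
print(env.get_state())
E
python3 a.py
```

```text
top [ 0.4794 -0.0295  1.5111]
side [ 0.0082 -0.5232  0.7588]
slab 0.89 [223. 200.] 3468 [542.3  76.  190.  171.4   3.4]
slab 0.34 [159. 154.] 804 [686.2 291.8 115.5  86.4  75.3]
mat 0.81 [349. 214.] 6681 [ 528.8 -304.5  213.1  355.2    5.3]
strip 0.79 [354. 199.] 331 [ 553.5 -302.1  108.6   28.7   12.8]
rail 0.9 [313. 200.] 348 [ 545.4 -185.4   31.5   99.5   87. ]
rail 0.71 [227. 203.] 3390 [543.2  76.6 185.7 169.5   3.8]
block 0.61 [391. 197.] 342 [ 562.8 -412.2   64.9   47.    15.4]
pencil 0.73 [163. 245.] 268 [405.8 265.6  25.4 104.   75.9]
pencil 0.52 [316. 229.] 93 [ 458.5 -196.9   11.3   85.3    6.8]
hinge 0.52 [165. 242.] 270 [405.9 266.5  25.9 104.   76.8]
key 0.55 [359. 226.] 84 [ 469.  -313.2   18.1   63.3    0.4]
key 0.39 [166. 250.] 262 [404.5 267.7  24.3 107.1  74.9]
gauge 0.9 [129. 229.] 729 [465.3 355.7 129.6  64.1  57.2]
gauge 0.73 [226. 201.] 3509 [540.6  73.8 184.6 165.4   3.8]
screwdriver 0.84 [165. 247.] 302 [406.2 266.1  26.7 104.7  76.8]
mug 0.77 [156. 156.] 742 [677.5 275.3  89.3  88.4  86.7]
roll 0.96 [261. 132.] 732 [753.4 -21.3  88.8  88.1   0.3]
{'clock': 0.7, 'joint_pos': array([ 1.1364,  0.3132,  0.0461,  1.3036, -0.    ,  1.4312]), 'qvel': array([ 0.001 ,  0.0008,  0.0005, -0.0001, -0.0004,  0.0009]), 'tau': array([ -0.0005, -48.0289,  29.8748,  -0.0002,  -0.0001,   0.    ]), 'tcp_pos': array([0.1671, 0.5502, 0.2424]), 'orientation': array([0.    , 0.1469, 0.9892, 0.0001]), 'wrist_force': array([-0.3418,  0.624 , -0.6492]), 'ft_torque': array([ 0.0276, -0.0165, -0.0138]), 'grip_force': 0.0, 'finger_gap': 0.08570791004919896}
```

```bash
python3 - <<'E'
import cv2
a=cv2.imread("pics/top0.png")
cv2.imwrite("pics/topz.png",cv2.resize(a[115:290,80:440],None,fx=2.2,fy=2.2,interpolation=cv2.INTER_CUBIC))
E
```

```text
(no output)
```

View pics/topz.png

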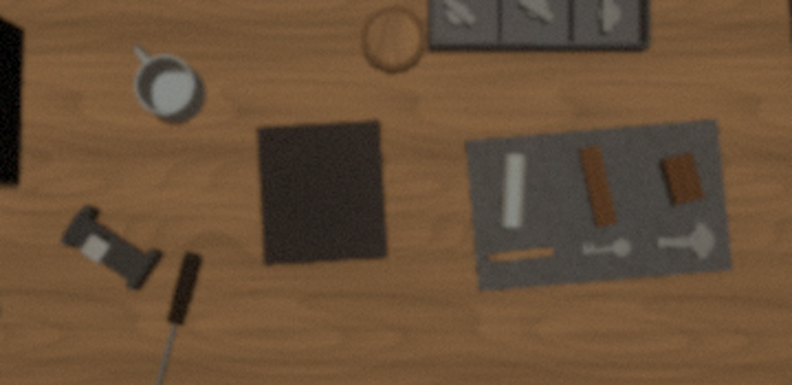

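View pics/side0.png

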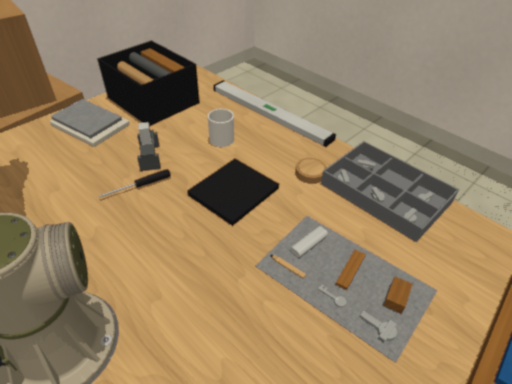

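The top view shows the pencil (crop 520,255) in front of the white rail (513,190), so the rail is the target. The gauge stands at left (110,248), with the screwdriver beside it. Next I refine the poses by fitting models in both cameras.

```bash
cat > fit.py <<'E'
from h import *
from scipy.optimize import minimize
def box(x0,x1,y0,y1,z0,z1): return np.array([[x,y,z] for x in(x0,x1) for y in(y0,y1) for z in(z0,z1)])
def B(x,y,z0,z1,cx=0,cy=0): return box(cx-x/2,cx+x/2,cy-y/2,cy+y/2,z0,z1)
M=dict(rail=[np.concatenate([B(100,12,0,20),B(100,26,3,17),B(100,32,9,11)])],slab=[B(190,170,0,20)],
 strip=[B(110,28,0,12)],
 gauge=[B(60,13,0,50,0,53.5),B(60,13,0,50,0,-53.5),B(28,120,48,59),B(28,28,59,115)])
def render(parts,p,z,cam,s=4):
    c,sn=np.cos(p[2]),np.sin(p[2]);R=np.array([[c,-sn,0],[sn,c,0],[0,0,1]])
    im=np.zeros((384*s,512*s),np.uint8)
    for q in parts:
        X=(q/1000)@R.T+[p[0],p[1],z]
        uv=np.array([proj(cam,x) for x in X])
        h=cv2.convexHull(((uv+.5)*s*16).astype(np.int32));cv2.fillConvexPoly(im,h,255,shift=4)
    return cv2.resize(im,(512,384),interpolation=cv2.INTER_AREA)/255.
def fit(name,p0,z,cams=("top","side"),verbose=True):
    S={}
    for c in cams:
        viewer.read_camera(c);r=models.silhouettes(name,c)
        def near(q): return np.linalg.norm(np.array(q["location"])-proj(c,[p0[0],p0[1],z+.02]))
        r=[q for q in r if near(q)<25]
        if r: S[c]=r[0]["region"].astype(float)
    def cost(p,cs): 
        p=np.array([p[0]/1000,p[1]/1000,p[2]/100]); t=0
        for c in cs:
            m=cv2.GaussianBlur(render(M[name],p,z,c),(0,0),1);s=cv2.GaussianBlur(S[c],(0,0),1);t+=((m-s)**2).sum()/s.sum()
        return t
    for cs in [[c] for c in S]+[list(S)]*(len(S)>1):
        x0=np.array([p0[0]*1000,p0[1]*1000,p0[2]*100])
        r=minimize(cost,x0,args=(cs,),method="Nelder-Mead",options=dict(initial_simplex=x0+np.array([[0,0,0],[6,0,0],[0,6,0],[0,0,6]]),xatol=.1,fatol=1e-5,maxiter=120))
        print(name,cs,np.round(r.x[:2],1),"yaw deg",round(np.degrees(r.x[2]/100),1),"cost",round(r.fun,4))
E
python3 - <<'E'
from fit import *
fit("rail",(.545,-.185,-.05),.003)
fit("slab",(.542,.076,.06),0)
fit("gauge",(.455,.355,-.57),0)
E
```

```text
rail ['top'] [ 546.7 -185.9] yaw deg -2.8 cost 0.004Traceback (most recent call last):
  File "<stdin>", line 2, in <module>
  File "fit.py", line 30, in fit
    r=minimize(cost,x0,args=(cs,),method="Nelder-Mead",options=dict(initial_simplex=x0+np.array([[0,0,0],[6,0,0],[0,6,0],[0,0,6]]),xatol=.1,fatol=1e-5,maxiter=120))
    res = _minimize_neldermead(fun, x0, args, callback, bounds=bounds,
                               **options)
    fsim[j] = func(sim[j])
              ~~~~^^^^^^^^
    fx = function(np.copy(x), *(wrapper_args + args))
  File "fit.py", line 26, in cost
    m=cv2.GaussianBlur(render(M[name],p,z,c),(0,0),1);s=cv2.GaussianBlur(S[c],(0,0),1);t+=((m-s)**2).sum()/s.sum()
                       ~~~~~~^^^^^^^^^^^^^^^
  File "fit.py", line 13, in render
    uv=np.array([proj(cam,x) for x in X])
                 ~~~~^^^^^^^
  File "h.py", line 9, in proj
    c=viewer.camera_info(cam);p=np.array(c["intrinsics"])@(np.array(c["R"])@np.array(X)+np.array(c["t"]));return p[:2]/p[2]
ValueError: time passes only in moves, steps and waits
```

```bash
sed -i 's/viewer.camera_info(cam)/ci(cam)/; s/^def ray/import functools\nci=functools.cache(lambda c: viewer.camera_info(c))\ndef ray/' h.py
python3 - <<'E'
from fit import *
fit("rail",(.545,-.185,-.05),.003)
fit("slab",(.542,.076,.06),0)
fit("gauge",(.455,.355,-.57),0)
print(env.get_state()["clock"])
E
```

```text
rail ['top'] [ 545.1 -186.8] yaw deg -3.6 cost 0.0232
rail ['side'] [ 545.2 -187.7] yaw deg -3.0 cost 0.0036
rail ['top', 'side'] [ 545.  -187.1] yaw deg -3.1 cost 0.0292
slab ['top'] [542.9  77. ] yaw deg 3.8 cost 0.0023
slab ['side'] [541.5  77. ] yaw deg 3.2 cost 0.0073
slab ['top', 'side'] [542.3  76.8] yaw deg 3.5 cost 0.0102
gauge ['top'] [465.9 362.6] yaw deg -33.9 cost 0.0336
gauge ['side'] [463.1 363.4] yaw deg -31.8 cost 0.032
gauge ['top', 'side'] [464.4 362.8] yaw deg -32.5 cost 0.0779
1.5
```

Call:
drive_tool([
  [[-0.3,-0.31,0,0,0,0],[-0.3,-0.31,0,0,0,0],[-0.3,-0.31,0,0,0,0],[-0.3,-0.31,0,0,0,0],[-0.3,-0.31,0,0,0,0],[-0.3,-0.31,0,0,0,0],[-0.3,-0.31,0,0,0,0],[-0.3,-0.31,0,0,0,0],[-0.3,-0.31,0,0,0,0],[-0.3,-0.31,0,0,0,0],[-0.3,-0.31,0,0,0,0],[-0.3,-0.31,0,0,0,0],[-0.3,-0.31,0.2,0,0,0],[-0.3,-0.31,0.2,0,0,0],[-0.3,-0.31,0.2,0,0,0],[-0.3,-0.31,0.2,0,0,0],[0,0,0,0,0,-0.04],[0,0,0,0,0,-0.037],[0,0,0,0,0,0]],
], jaw=0.4)

```text
clock: 3.88
tcp_pos: [0.5453, -0.1868, 0.146]
orientation: [-0.0, 0.027, 1.0, 0.0]
wrist_force: [0.2, 0.2, -0.6]
finger_gap: 0.0596
grip_force: 0.0
```

```bash
cat > plan.py <<'E'
import sys
from h import *
from scipy.spatial.transform import Rotation as Ro
s=env.get_state();q=s["orientation"];R=Ro.from_quat([q[1],q[2],q[3],q[0]])
x,y,z,yd=map(float,sys.argv[1:5])
d=R.inv().apply(np.array([x,y,z])/1000-s["tcp_pos"])
t=np.radians(yd);ey=np.array([np.cos(t),np.sin(t),0]);ez=np.array([0,0,-1.]);ex=np.cross(ey,ez)
rv=(R.inv()*Ro.from_matrix(np.array([ex,ey,ez]).T)).as_rotvec(degrees=True)
print("shift shares",np.round(d/.12,3),"rot shares",np.round(rv/180,4))
print("clock",s["clock"],"tcp",np.round(s["tcp_pos"]*1000,1),"F",np.round(s["wrist_force"],1),"gap",round(s["finger_gap"],4),"yaw_y",np.round(np.degrees(np.arctan2(*R.as_matrix()[[1,0],1])),2))
E
python3 plan.py 545.2 -187 100 86.9
```

```text
shift shares [ 0.    -0.001  0.384] rot shares [ 0.0001 -0.0001 -0.0001]
clock 3.875 tcp [ 545.3 -186.8  146. ] F [ 0.2  0.2 -0.6] gap 0.0596 yaw_y 86.88
```

Call:
drive_tool([
  [[0,0,0.25,0,0,0],[0,0,0.3,0,0,0],[0,0,0.25,0,0,0],[0,0,0.1,0,0,0],[0,0,0.1,0,0,0],[0,0,0.05,0,0,0],[0,0,0.017,0,0,0],[0,0,0,0,0,0]],
])

```text
clock: 4.88
tcp_pos: [0.5457, -0.1868, 0.0187]
orientation: [0.0, 0.027, 1.0, -0.0]
wrist_force: [0.8, 0.5, 0.5]
finger_gap: 0.0595
grip_force: 0.0
```

Call:
drive_tool([
  [[0,0,0,0,0,0],[0,0,0,0,0,0],[0,0,0,0,0,0],[0,0,0,0,0,0],[0,0,0,0,0,0],[0,0,0,0,0,0]],
], jaw=-1, grip_force=50)

```text
clock: 5.62
tcp_pos: [0.5458, -0.1869, 0.0191]
orientation: [0.001, 0.026, 1.0, -0.0]
wrist_force: [-1.5, -0.5, 5.9]
finger_gap: 0.0299
grip_force: 49.6
```

Call:
drive_tool([
  [[0,0,0,0,0,0],[0,0,0,0,0,0],[0,0,0,0,0,0],[0,0,0.02,0,0,0],[0,0,0.015,0,0,0],[0,0,0,0,0,0],[0,0,0,0,0,0]],
], jaw=-0.05)

```text
clock: 6.5
tcp_pos: [0.5453, -0.1866, 0.014]
orientation: [-0.0, 0.026, 1.0, 0.0]
wrist_force: [-0.2, -0.1, 1.0]
finger_gap: 0.0405
grip_force: 0.0
```

```bash
python3 - <<'E'
from fit import *
im=snap("side","grasp");s=proj("side",[.545,-.187,.03]).astype(int)
cv2.imwrite("pics/graspz.png",cv2.resize(im[s[1]-50:s[1]+40,s[0]-60:s[0]+60,::-1],None,fx=6,fy=6,interpolation=cv2.INTER_CUBIC))
E
```

```text
(no output)
```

View pics/graspz.png

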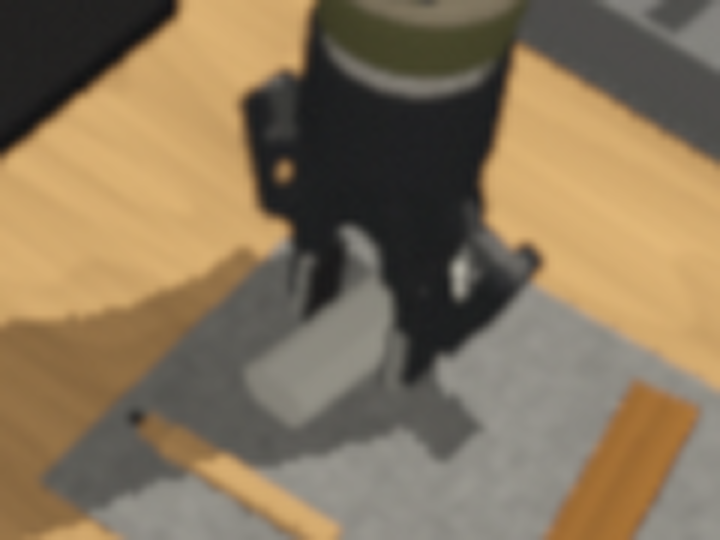

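The rail sits between the two fingers (near finger at about 410,340) and the pencil is untouched. I close again at this lower height.

Call:
drive_tool([
  [[0,0,0,0,0,0],[0,0,0,0,0,0],[0,0,0,0,0,0],[0,0,0,0,0,0],[0,0,0,0,0,0]],
], jaw=-1, grip_force=50)

```text
clock: 7.18
tcp_pos: [0.5455, -0.1868, 0.0143]
orientation: [0.0, 0.026, 1.0, -0.0]
wrist_force: [-0.9, 0.1, 5.1]
finger_gap: 0.03
grip_force: 49.8
```

Call:
drive_tool([
  [[0,0,-0.05,0,0,0],[0,0,-0.15,0,0,0],[0,0,-0.3,0,0,0],[0,0,-0.3,0,0,0],[0,0,0,0,0,0]],
])

```text
clock: 7.8
tcp_pos: [0.5472, -0.1875, 0.113]
orientation: [0.002, 0.026, 1.0, -0.001]
wrist_force: [-0.2, -0.6, -0.1]
finger_gap: 0.0301
grip_force: 49.6
```

```bash
python3 - <<'E'
from fit import *
im=snap("side","lift");s=proj("side",[.545,-.187,.13]).astype(int)
cv2.imwrite("pics/liftz.png",cv2.resize(im[s[1]-40:s[1]+80,s[0]-60:s[0]+60,::-1],None,fx=4,fy=4,interpolation=cv2.INTER_CUBIC))
E
python3 plan.py 542.3 76.8 75 93.5
```

```text
shift shares [0.148 2.194 0.298] rot shares [-0.0003  0.0007 -0.0363]
clock 7.85 tcp [ 546. -187.  111.] F [ 0.   0.5 -1.3] gap 0.0302 yaw_y 86.97
```

View pics/liftz.png

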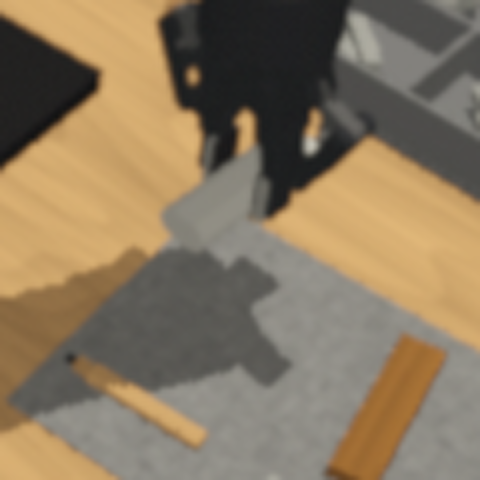

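The rail is lifted level at (215,195), well clear of the mat. Carry it to the slab.

Call:
drive_tool([
  [[0.02,0.2,0,0,0,0],[0.02,0.3,0,0,0,0],[0.02,0.3,0,0,0,0],[0.02,0.3,0,0,0,0],[0.02,0.3,0,0,0,0],[0.02,0.3,0,0,0,0],[0.02,0.3,0,0,0,0],[0.008,0.194,0.1,0,0,-0.0163],[0,0,0.2,0,0,-0.02],[0,0,0,0,0,0],[0,0,0,0,0,0]],
])

```text
clock: 9.22
tcp_pos: [0.5407, 0.0775, 0.0737]
orientation: [-0.001, -0.03, 1.0, 0.0]
wrist_force: [0.4, -0.4, -0.3]
finger_gap: 0.0303
grip_force: 49.6
```

```bash
python3 plan.py 542.3 76.8 32 93.5
```

```text
shift shares [-0.013 -0.007  0.348] rot shares [ 0.0001 -0.0005 -0.0002]
clock 9.225 tcp [540.7  77.5  73.7] F [ 0.4 -0.4 -0.3] gap 0.0303 yaw_y 93.46
```

Call:
drive_tool([
  [[-0.013,-0.007,0.15,0,0,0],[0,0,0.1,0,0,0],[0,0,0.06,0,0,0],[0,0,0.025,0,0,0],[0,0,0,0,0,0],[0,0,0,0,0,0]],
])

```text
clock: 9.98
tcp_pos: [0.5434, 0.0765, 0.0342]
orientation: [0.0, -0.031, 1.0, 0.0]
wrist_force: [-0.7, -0.1, -0.4]
finger_gap: 0.0302
grip_force: 49.6
```

Call:
drive_tool([
  [[0,0,0.007,0,0,0],[0,0,0.006,0,0,0],[0,0,0,0,0,0],[0,0,0,0,0,0]],
])

```text
clock: 10.48
tcp_pos: [0.5431, 0.0765, 0.0323]
orientation: [0.0, -0.031, 1.0, 0.0]
wrist_force: [-0.2, -0.2, -0.7]
finger_gap: 0.0302
grip_force: 49.6
```

Call:
drive_tool([
  [[0,0,0.006,0,0,0],[0,0,0.003,0,0,0],[0,0,0,0,0,0],[0,0,0,0,0,0]],
])

```text
clock: 10.98
tcp_pos: [0.5431, 0.0765, 0.0314]
orientation: [0.0, -0.031, 1.0, 0.0]
wrist_force: [-1.1, -0.3, 1.5]
finger_gap: 0.0305
grip_force: 49.8
```

Contact (Fz rising). Release and retreat.

Call:
drive_tool([
  [[0,0,0,0,0,0],[0,0,0,0,0,0],[0,0,0,0,0,0],[0,0,-0.05,0,0,0],[0,0,-0.2,0,0,0],[0,0,-0.4,0,0,0],[0,0,-0.5,0,0,0],[0,0,-0.4,0,0,0],[0,0,0,0,0,0]],
], jaw=0.2)

```text
clock: 12.1
tcp_pos: [0.5458, 0.0765, 0.2224]
orientation: [0.005, -0.031, 1.0, -0.0]
wrist_force: [-0.0, 0.7, -1.1]
finger_gap: 0.0514
grip_force: 0.0
```

```bash
python3 plan.py 464.4 362.8 200 57.5
```

```text
shift shares [0.533 2.423 0.181] rot shares [0.0008 0.0029 0.2   ]
clock 12.1 tcp [545.8  76.5 222.4] F [-0.   0.7 -1.1] gap 0.0514 yaw_y 93.51
```

Call:
drive_tool([
  [[0.06,0.3,0,0,0,0],[0.06,0.3,0,0,0,0],[0.06,0.3,0,0,0,0],[0.06,0.3,0,0,0,0],[0.06,0.3,0,0,0,0],[0.06,0.3,0,0,0,0],[0.06,0.3,0,0,0,0],[0.08,0.32,0,0,0,0],[0,0,0,0,0,0.05],[0,0,0,0,0,0.05],[0,0,0,0,0,0.05],[0,0,0,0,0,0.05],[0,0,0,0,0,0],[0,0,0,0,0,0]],
], jaw=0.4)

```text
clock: 13.85
tcp_pos: [0.4652, 0.3625, 0.2167]
orientation: [-0.0, 0.279, 0.96, -0.0]
wrist_force: [0.2, -0.6, -0.4]
finger_gap: 0.06
grip_force: 0.0
```

```bash
python3 - <<'E'
from fit import *
im=snap("top","placed")
cv2.imwrite("pics/placedz.png",cv2.resize(im[130:290,80:300,::-1],None,fx=3.5,fy=3.5,interpolation=cv2.INTER_CUBIC))
fit("rail",(.5425,.0765,.061),.02)
E
python3 plan.py 464.4 362.8 87 57.5
```

```text
rail ['top'] [544.4  78.3] yaw deg 5.5 cost 0.0621
shift shares [ 0.008 -0.004  1.085] rot shares [ 0.     -0.      0.0002]
clock 14.1 tcp [465.5 362.6 217.2] F [0.1 0.7 0.1] gap 0.0593 yaw_y 57.54
```

View pics/placedz.png

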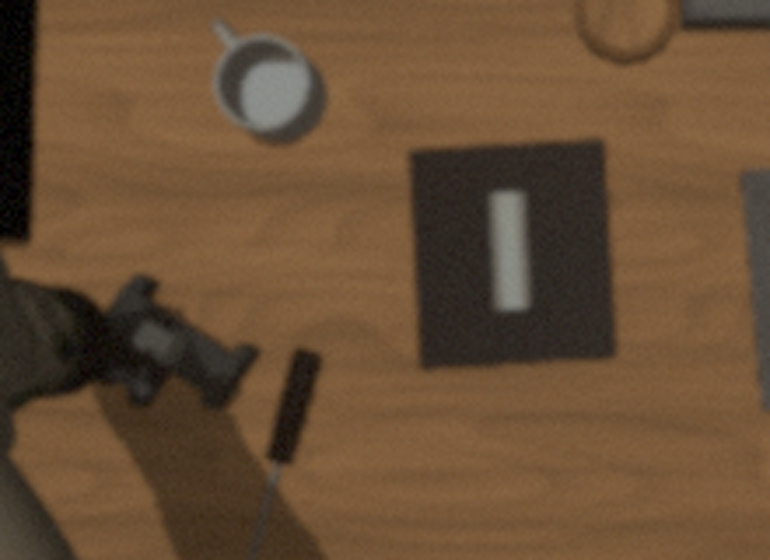

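The rail lies flat mid-slab (crop 510,250), aligned with it, and the gripper is above the gauge. Descend onto the sleeve.

Call:
drive_tool([
  [[0.008,-0.004,0.2,0,0,0],[0,0,0.3,0,0,0],[0,0,0.3,0,0,0],[0,0,0.15,0,0,0],[0,0,0.1,0,0,0],[0,0,0.035,0,0,0],[0,0,0,0,0,0],[0,0,0,0,0,0]],
])

```text
clock: 15.1
tcp_pos: [0.465, 0.3631, 0.088]
orientation: [0.001, 0.28, 0.96, 0.001]
wrist_force: [-0.1, 0.8, 0.1]
finger_gap: 0.0597
grip_force: 0.0
```

Call:
drive_tool([
  [[0,0,0,0,0,0],[0,0,0,0,0,0],[0,0,0,0,0,0],[0,0,0,0,0,0],[0,0,0,0,0,0],[0,0,0,0,0,0]],
], jaw=-1, grip_force=70)

```text
clock: 15.85
tcp_pos: [0.4646, 0.3624, 0.0876]
orientation: [0.0, 0.28, 0.96, -0.0]
wrist_force: [-0.8, -3.9, 5.7]
finger_gap: 0.0271
grip_force: 70.4
```

```bash
python3 plan.py 464.4 362.8 187 57.5
```

```text
shift shares [ 0.002  0.002 -0.828] rot shares [ 0.      0.0002 -0.0001]
clock 15.85 tcp [464.6 362.4  87.6] F [-0.8 -3.9  5.7] gap 0.0271 yaw_y 57.49
```

Call:
drive_tool([
  [[0,0,-0.05,0,0,0],[0,0,-0.15,0,0,0],[0,0,-0.25,0,0,0],[0,0,-0.25,0,0,0],[0,0,-0.1,0,0,0],[0,0,0,0,0,-0.03],[0,0,0,0,0,-0.05],[0,0,0,0,0,-0.05],[0,0,0,0,0,-0.05],[0,0,0,0,0,-0.02],[0,0,0,0,0,0],[0,0,0,0,0,0]],
])

```text
clock: 17.35
tcp_pos: [0.464, 0.3626, 0.1822]
orientation: [-0.001, -0.03, 1.0, -0.0]
wrist_force: [-0.4, -0.8, -6.2]
finger_gap: 0.0269
grip_force: 69.8
```

```bash
python3 plan.py 543.1 76.5 187 93.5
```

```text
shift shares [-0.514 -2.42  -0.039] rot shares [-0.0001 -0.0004 -0.0003]
clock 17.35 tcp [464.  362.6 182.2] F [-0.4 -0.8 -6.2] gap 0.0269 yaw_y 93.44
```

Call:
drive_tool([
  [[-0.03,-0.12,0,0,0,0],[-0.05,-0.25,0,0,0,0],[-0.06,-0.28,0,0,0,0],[-0.06,-0.28,0,0,0,0],[-0.06,-0.28,0,0,0,0],[-0.06,-0.28,0,0,0,0],[-0.06,-0.28,0,0,0,0],[-0.06,-0.28,0,0,0,0],[-0.05,-0.25,0,0,0,0],[-0.024,-0.12,0,0,0,0],[0,0,0,0,0,0],[0,0,0,0,0,0],[0,0,0,0,0,0]],
])

```text
clock: 18.98
tcp_pos: [0.5434, 0.0776, 0.183]
orientation: [-0.0, -0.031, 1.0, 0.0]
wrist_force: [0.1, -0.6, -4.7]
finger_gap: 0.0275
grip_force: 70.3
```

```bash
python3 plan.py 543.1 76.5 107.6 93.5; python3 - <<'E'
from fit import *
im=snap("side","over");s=proj("side",[.543,.0765,.06]).astype(int)
cv2.imwrite("pics/overz.png",cv2.resize(im[s[1]-60:s[1]+60,s[0]-80:s[0]+80,::-1],None,fx=5,fy=5,interpolation=cv2.INTER_CUBIC))
E
```

```text
shift shares [ 0.003 -0.009  0.628] rot shares [ 0.0001 -0.      0.0005]
clock 18.975 tcp [543.4  77.6 183. ] F [ 0.1 -0.6 -4.7] gap 0.0275 yaw_y 93.58
```

View pics/overz.png

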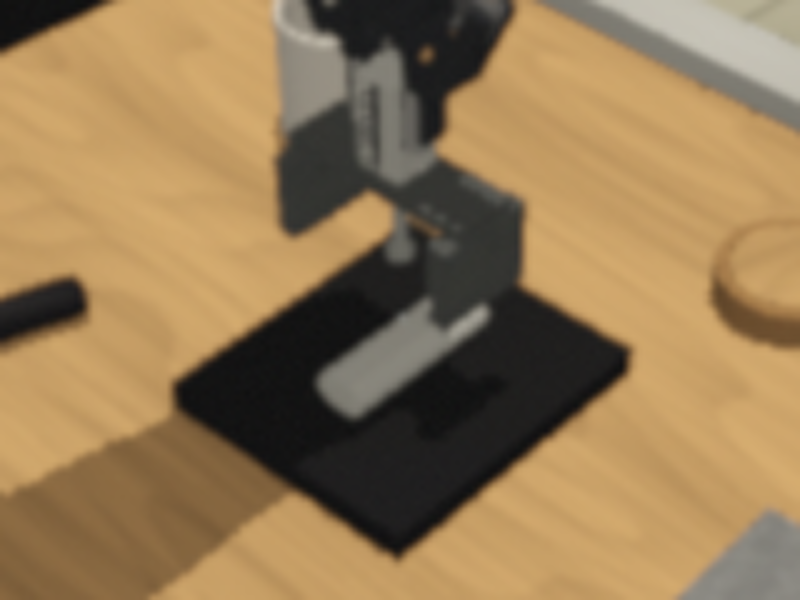

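The gauge hangs level and straddles the rail, with its foot (400,250) above the rail's middle. Lower it.

Call:
drive_tool([
  [[0.003,-0.009,0.08,0,0,0],[0,0,0.1,0,0,0],[0,0,0.1,0,0,0],[0,0,0.1,0,0,0],[0,0,0.08,0,0,0],[0,0,0.05,0,0,0],[0,0,0.04,0,0,0],[0,0,0.03,0,0,0],[0,0,0.015,0,0,0],[0,0,0,0,0,0],[0,0,0,0,0,0]],
])

```text
clock: 20.4
tcp_pos: [0.5436, 0.0756, 0.1119]
orientation: [0.0, -0.031, 1.0, 0.0]
wrist_force: [-0.4, -0.7, -4.3]
finger_gap: 0.0273
grip_force: 70.4
```

```bash
python3 plan.py 543.1 76.5 107.6 93.5
```

```text
shift shares [0.003 0.008 0.036] rot shares [0.     0.0001 0.    ]
clock 20.4 tcp [543.6  75.6 111.9] F [-0.4 -0.7 -4.3] gap 0.0273 yaw_y 93.5
```

Call:
drive_tool([
  [[0,0.005,0.008,0,0,0],[0,0,0.008,0,0,0],[0,0,0.006,0,0,0],[0,0,0.005,0,0,0],[0,0,0.004,0,0,0],[0,0,0,0,0,0],[0,0,0,0,0,0]],
])

```text
clock: 21.28
tcp_pos: [0.5435, 0.0762, 0.108]
orientation: [0.0, -0.031, 1.0, 0.0]
wrist_force: [0.4, -0.5, -4.1]
finger_gap: 0.0275
grip_force: 70.5
```

Call:
drive_tool([
  [[0,0,0.003,0,0,0],[0,0,0.003,0,0,0],[0,0,0.002,0,0,0],[0,0,0,0,0,0],[0,0,0,0,0,0]],
])

```text
clock: 21.9
tcp_pos: [0.5437, 0.0763, 0.1076]
orientation: [0.001, -0.031, 1.0, 0.0]
wrist_force: [-2.1, 0.2, 5.8]
finger_gap: 0.0272
grip_force: 71.5
```

Call:
drive_tool([
  [[0,0,0,0,0,0],[0,0,0,0,0,0],[0,0,0,0,0,0],[0,0,0,0,0,0],[0,0,-0.1,0,0,0],[0,0,-0.3,0,0,0],[0,0,-0.4,0,0,0],[0,0,-0.4,0,0,0],[0,0.3,0,0,0,0],[0,0.4,0,0,0,0],[0,0.4,0,0,0,0],[0,0.4,0,0,0,0],[0,0.4,0,0,0,0],[0,0.3,0,0,0,0],[0,0,0,0,0,0],[0,0,0,0,0,0]],
], jaw=0.4)

```text
clock: 23.9
tcp_pos: [0.5272, 0.3394, 0.2514]
orientation: [0.0, -0.031, 1.0, -0.0]
wrist_force: [-0.3, -0.5, 0.4]
finger_gap: 0.0598
grip_force: 0.0
```

```bash
python3 - <<'E'
from fit import *
im=snap("side","fin");s=proj("side",[.543,.0765,.06]).astype(int)
a=cv2.resize(im[s[1]-50:s[1]+50,s[0]-50:s[0]+50,::-1],(500,500),interpolation=cv2.INTER_CUBIC)
im=snap("top","fint");s=proj("top",[.543,.0765,.06]).astype(int)
b=cv2.resize(im[s[1]-40:s[1]+40,s[0]-24:s[0]+24,::-1],(300,500),interpolation=cv2.INTER_CUBIC)
cv2.imwrite("pics/finz.png",np.hstack([a,b]))
fit("gauge",(.543,.0765,.061),.02)
E
```

```text
gauge ['top'] [544.1  78.1] yaw deg 2.5 cost 0.0835
```

View pics/finz.png

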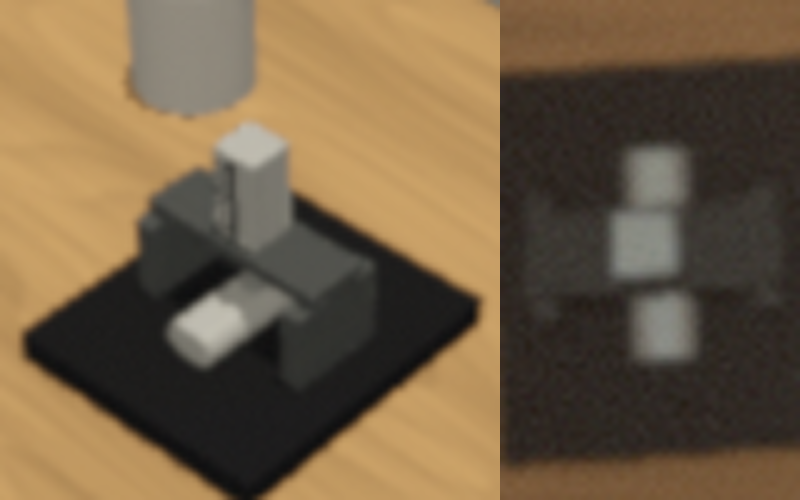

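The gauge stands level on the slab, straddling the rail centrally with both legs on the stone. The sleeve's small offset in the top view is parallax, and the robot is clear.

```bash
python3 -c "
from workcell import order
print(order.hand_in())"
```

```text
the job is handed in; nothing more can be done
None
```

The rail, which had the pencil in front of it, lies flat in the middle of the slab, and the bridge gauge stands over it with both legs on the stone. The foot's contact and reading were not measured directly. I handed the job in at about 24 s, with the arm clear and nothing else disturbed that I saw.

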